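Clear the jar and draw the sprung length gauge out to its mark

ROBOT

A 6-joint arm with a two-finger parallel gripper is mounted at the origin on the work surface. World frame = base frame: x ahead of the robot, y to its left, z up, the work surface at z = 0. Lengths are in m, angles in rad, forces in N, time in s.
With the tool pointing down it reaches from about 0.275 to 0.725 m from the base axis. Payload 15.9 kg.
Tool frame: the origin (TCP) lies between the finger pads; the fingertips stand 25 mm ahead of it and the grasp point (between the pads) lies 6 mm ahead of it; z points along the fingers, y is the direction in which the jaws open and shut (so a half turn about z gives the same grasp; the last joint's range is limited). The gripper opens to 85 mm and grips with 20 to 120 N. Pads are 22 mm wide; open, the fingers measure 114 mm over their backs; the gripper's body (76 mm by 85 mm) begins 54 mm behind the grasp point. The pads swing forward as they close: fully open they stand 13 mm farther back than shut.
Start: joints at [-1.237, 0.213, -0.034, 1.323, 0, 1.571], TCP at [0.164, -0.472, 0.256] pointing down, gripper open.
Joint ranges: [-2.98, 2.98], [-0.74, 1.72], [-1.14, 1.35], [-2.1, 2.04], [-1.57, 1.44], [-3.14, 3.14]. Speed limits (rad/s): [1.89, 1.89, 2.39, 2.57, 3.14, 3.14].

INTERFACE

Orientations are given as a unit quaternion [x, y, z, w].
In Python, from workcell import get_state, capture, camera_info, hand_in gives the robot as it stands.
- The arm moves only by the tool play_rows, never from a script. Its argument "commands" is a list of rows, each an object with "travel": the shift along the world's x, y, z normalised to -1 to 1, where 1 is 25 mm, a list of three; "twist": the turn about the world's z normalised to -1 to 1, where 1 is 4 degrees; "grip": the finger opening in mm, from 0 to 85.4. A call has 1 to 10 rows; each row shifts and turns the commanded pose from where the row before left it; what a row does not reach is not made up. A row lasts 1/12 s, in which the tool goes at most 41.7 mm and 7.16 degrees, less where a joint would pass 70% of its speed; a pose out of reach is approached as far as the arm can. A call with a number of a shift or a turn outside -1 to 1 is refused whole. A call with a gripper value outside its range is refused whole. The fingers move at their own pace and stop on an object; "grip_force" is the grip in N (left out, the last holds). Time passes only in rows, so rows that do not move let the fingers close. It gives the time, the measured TCP pose, the force and the opening at its end, in the units of the state.
- get_state(): the state, without advancing time (a new reading comes with each control period).
- capture(name): name is "side" or "top"; returns the picture (400x640x3 uint8, red, green, blue); there is no depth.
- camera_info(name): a dict with "fx", "fy", "cx", "cy" (pixels), "k1" (the pictures are not rectified: a ray, as slopes to the right and down, at radius r is drawn at 1 + k1 r^2 times it, then the intrinsics apply), "origin" and "orientation" of the camera in the world. Camera axes: x right, y down, z forward; pixel columns grow to the right and rows downward; lengths in m; the calibration is good to about 2 mm. A picture is of the moment at which its call begins. camera_info takes no time and is no camera call.
- hand_in(): hands the job in, once; it reports no verdict.
The state is a dict: "clock": time; "q": joint angles; "qd": joint speeds; "joint_efforts": joint torques, N m; "position": TCP position; "ee_rot": TCP orientation; "contact_force": force on the tool from outside, world axes, zero at the start; "wrist_torque": the same for the moment, N m; "grip_width": opening from 0.0 (shut) to 1.0 (fully open).
Only numpy, scipy, OpenCV 4.12 (cv2) and the standard library are available. Lean on these libraries where they do the work, as an engineer would, in place of code of your own. Each camera call takes 0.05 s, during which the arm holds its last target. There are 200 camera calls.

TASK

The short jar of finish is standing in the way of the sprung length gauge on the turning bench. Stand it upright with its whole foot on the round cork coaster and let go of it, then pull the gauge's rod out by its upright handle, against the spring, until its pointer is level with the finger of the length mark, and finish while still holding it there in the gripper. Keep the jar upright and leave the other things on the bench where they are.

Things in the scene. Friction and masses are not known exactly. Their poses are not given: they have to be found in the camera images.
- gauge: Sprung length gauge fixed to the bench: level steel tube 28 mm thick (collar 36) on grey blocks, axis 50 mm up, 170 long. Origin on the bench below the tube's mouth; x points out of the mouth along the rod (pull direction), z up. An aluminium rule runs beside the rod's path on the +y side, 44 to 70 mm from the rod axis, top 34 mm up, as far as x = 215 mm.
- rod: Telescoping inner rod, 12 mm thick, slides 0 to 130 mm out along its x axis (same as the gauge's). Origin on the rod axis, under the handle's centre, 70 mm outside the mouth when fully in. An inner spring always pulls it in: 4 N fully in, 0.8 N more per 10 mm (10 to 12.5 N at the mark); it runs back if let go.
- rod_handle (a point): Middle of the grasp zone of the rod's handle, an upright dark wooden post 22 mm in diameter at the rod's outer end. Point 84 mm above the bench; the post's top is 24 mm above it, the rod's upper side 28 mm below it. Can be gripped from above in any direction.
- rod_pointer (a point): Tip of the thin pointer sticking out sideways (+y) from the foot of the handle, 38 mm from the rod axis, 54 mm above the bench, 2 mm thick, in line with the handle's centre along the pull direction.
- mark: The length mark: a thin fixed finger, 2 mm thick, on the dark steel cursor on the rule. Origin at its tip, 42 mm to the +y side of the rod axis, 54 mm above the bench; axes as the gauge's (x = pull direction). 75 to 105 mm of pull from the pointer when the rod is in. At the mark the pointer's tip and this tip stand opposite each other, 4 mm apart.
- jar: Short amber glass jar with a black cap, upright on the bench in the handle's way, its axis 90 to 102 mm beyond the handle: 50 mm in diameter, 100 high, 175 to 350 g. Origin at the centre of its underside.
- jar_center (a point): Centre of the jar, on its axis, half-way up (50 mm above its underside); z along its axis.
- coaster: Round cork coaster fixed on the right-hand side of the bench, 100 mm in diameter, 6 mm thick. Origin at the centre of its underside, on the bench. A square 100 mm plywood offcut lies near it and is not the place; the two may be either way round.
- bowl: Bystander, to be left alone: turned wooden bowl, 120 mm across the rim, 50 high. Origin at its underside.
- wax_tin: Bystander, to be left alone: round aluminium tin, 64 mm across, 50 high. Origin at its underside.
- tall_bottle: Bystander, to be left alone: tall glass bottle, 60 mm across, 170 high. Origin at its underside.
- chisel: Bystander, to be left alone: turning chisel lying flat, about 285 mm long and 26 wide, 24 high. Origin at its underside near the joint of handle and blade.
- turned_ring: Bystander, to be left alone: small turned wooden ring lying flat, 44 mm across, 18 high. Origin at its underside.
- mug: Bystander, to be left alone: white mug, 76 mm across, 90 high. Origin at its underside.
- sanding_block: Bystander, to be left alone: wooden sanding block 90 x 50 x 30 mm. Origin at its underside.

How it is judged:
On the way, in this order (a step that is already met when the one before it is completed fails the run):
1. the jar stands upright on the round coaster, let go (horizontal distance between jar_center and coaster below 0.024 m and z of jar_center in the frame of coaster between 0.052 and 0.06 m and angle between jar_center's own z axis and vertical below 0.08 rad and contact force between the fingers and jar below 0.1 N and linear speed of jar below 0.02 m/s), for 0.3 s.
2. the rod's pointer is drawn level with the mark by the gripper (x of rod_pointer in the frame of mark between -0.005 and 0.005 m and contact force between the fingers and rod above 2 N), for 0.3 s.
At the end, for the whole second after the job is handed in: The fingers hold the rod (over 2 N), at rest, with its pointer within 5 mm of the mark along the pull direction; the jar stands upright on the coaster at rest and untouched by the fingers, its axis within 24 mm of the coaster's centre (all of step 1 and all of step 2 and linear speed of rod below 0.01 m/s); the arm keeps its last pose, push and grip.
It fails at once if the jar is tipped more than about 35 degrees (angle between jar_center's own z axis and vertical above 0.6 rad).
It fails at once if a bystander is moved more than 30 mm or knocked over (distance of any of bowl, wax_tin, tall_bottle, chisel, turned_ring, mug, sanding_block from where it was at the start of the episode above 0.03 m or angle between any of bowl, wax_tin, tall_bottle, chisel, turned_ring, mug, sanding_block's own z axis and vertical above 0.6 rad).
It also fails if it takes over 48 s, if anything falls off the work surface, if the arm or the gripper's body presses on something with over 40 N, if the wrist force passes 120 N, or if a joint passes its speed limit or range.

## Working session

There is one attempt and no reset: what is moved stays moved. The work goes in short steps, Python scripts to look and compute and a tool call to move; the robot and the scene stay as the last step left them, time stands still between calls to the robot, and variables do not carry over. Pictures are saved under pics/ and viewed, about 8 in all and at most 12, crops included, and the job is handed in when it is done.

Besides the shell and the picture viewer there is one more tool, called after "Request:" by a JSON object that holds its "op" and its "data", one argument or row to a line. play_rows: Moves the arm, as the interface text tells. Scaled input: -1 to 1 covers 25 mm each way for a shift and 4 degrees each way for a turn. Its arguments: {"type":"object","properties":{"commands":{"type":"array"},"grip_force":{"type":"number"}},"required":["commands"]}

```bash
mkdir -p pics; cat > h.py <<'E'
import numpy as np, cv2
from scipy.spatial.transform import Rotation as R
from workcell import *
def ray(name,u,v):
    c=camera_info(name); K=np.array([[c['fx'],0,c['cx']],[0,c['fy'],c['cy']],[0,0,1.]])
    p=cv2.undistortPoints(np.array([[[u,v]]],float),K,np.array([c['k1'],0,0,0.]))[0,0]
    return np.array(c['origin']),R.from_quat(c['orientation']).apply([p[0],p[1],1])
def plane(name,u,v,z):
    o,d=ray(name,u,v); return o+d*(z-o[2])/d[2]
def proj(name,P):
    c=camera_info(name); Rm=R.from_quat(c['orientation']).inv()
    K=np.array([[c['fx'],0,c['cx']],[0,c['fy'],c['cy']],[0,0,1.]])
    t=-Rm.apply(c['origin'])
    return cv2.projectPoints(np.atleast_2d(P).astype(float),Rm.as_rotvec(),t,K,np.array([c['k1'],0,0,0.]))[0][:,0]
def save(name,fn):
    im=capture(name); cv2.imwrite('pics/'+fn,im[:,:,::-1]); return im
E
python3 - <<'E'
from h import *
for n in('top','side'): save(n,n+'0.png'); print(camera_info(n))
print(get_state())
E
```

```text
{'fx': 367.774651094124, 'fy': 367.774651094124, 'cx': 323.5068314745031, 'cy': 200.28563383257952, 'k1': 0.013906409463560273, 'origin': array([ 0.51995737, -0.04986535,  0.84582675]), 'orientation': array([ 0.71194717, -0.70123004,  0.03085631, -0.0213434 ])}
{'fx': 401.569779023162, 'fy': 401.569779023162, 'cx': 319.532855799347, 'cy': 197.75839712464935, 'k1': -0.058704643300913184, 'origin': array([0.33092868, 0.77122158, 0.76438182]), 'orientation': array([-0.11542352,  0.88856969, -0.43932717,  0.06413227])}
{'clock': 0.1, 'q': array([-1.23701244e+00,  2.13337182e-01, -3.49682983e-02,  1.32349392e+00,
       -7.78575435e-06,  1.57082428e+00]), 'qd': array([-0.00046249, -0.00135312,  0.00073736, -0.00064017, -0.0008538 ,
        0.00055338]), 'joint_efforts': array([-5.06303753e-03, -6.87246895e+01,  4.87807989e+01,  1.21894770e-02,
       -2.70978444e-04, -6.93583345e-06]), 'position': array([ 0.16371989, -0.47215115,  0.25586166]), 'ee_rot': array([ 9.86108031e-01,  1.66104484e-01, -8.71597339e-05, -4.93918145e-04]), 'contact_force': array([-0.72938222,  0.13891398, -0.3665472 ]), 'wrist_torque': array([-0.02629231,  0.01278329, -0.01338859]), 'grip_width': 0.9945159565205477}
```

View pics/top0.png

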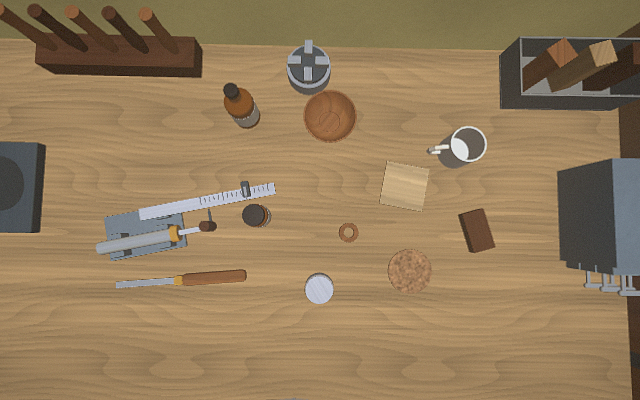

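View pics/side0.png

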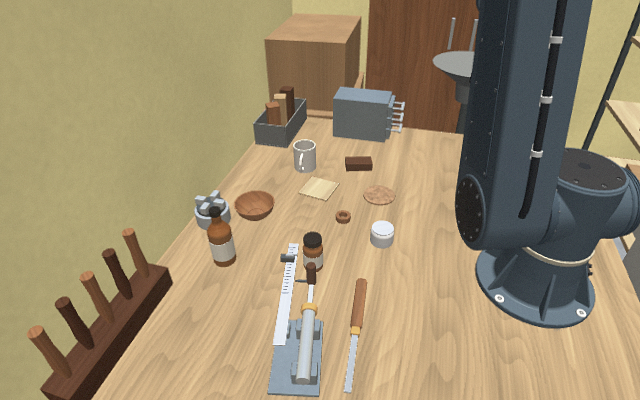

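The top view has gauge handle at about (207,226), jar cap (254,215), cork coaster (410,271), plywood (404,186), ring (348,232), tin (319,289) and cursor (245,188). The side view agrees. I'll zoom in on the gauge and measure.

```bash
python3 - <<'E'
from h import *
im=cv2.imread('pics/top0.png')
cv2.imwrite('pics/z.png',cv2.resize(im[165:265,130:290],None,fx=5,fy=5,interpolation=cv2.INTER_CUBIC))
hsv=cv2.cvtColor(im,cv2.COLOR_BGR2HSV)
print(hsv[271,410],hsv[300,410],hsv[215,252],hsv[226,206])
for n,u,v,z in [('coaster',409.5,271,.006),('jar',252.5,215,.1),('handle',207,226,.108),('cursor',245,188,.054),('tin',319,289,.05),('ring',348,232,.018),('bowl',330,116,.05),('bottletop',231,90,.17),('collar',175,234,.06),('tubeend',100,248,.06)]:
    print(n,plane('top',u,v,z).round(4))
E
```

```text
[ 15 114 179] [ 17 110 163] [13 49 84] [ 12 107  98]
coaster [ 0.4248 -0.2576  0.006 ]
jar [0.5431 0.0836 0.1   ]
handle [0.5197 0.1717 0.108 ]
cursor [0.6025 0.1096 0.054 ]
tin [ 0.3893 -0.0533  0.05  ]
ring [ 0.5108 -0.1166  0.018 ]
bowl [ 0.7656 -0.0717  0.05  ]
bottletop [0.7745 0.1178 0.17  ]
collar [0.5019 0.2525 0.06  ]
tubeend [0.4707 0.4065 0.06  ]
```

View pics/z.png

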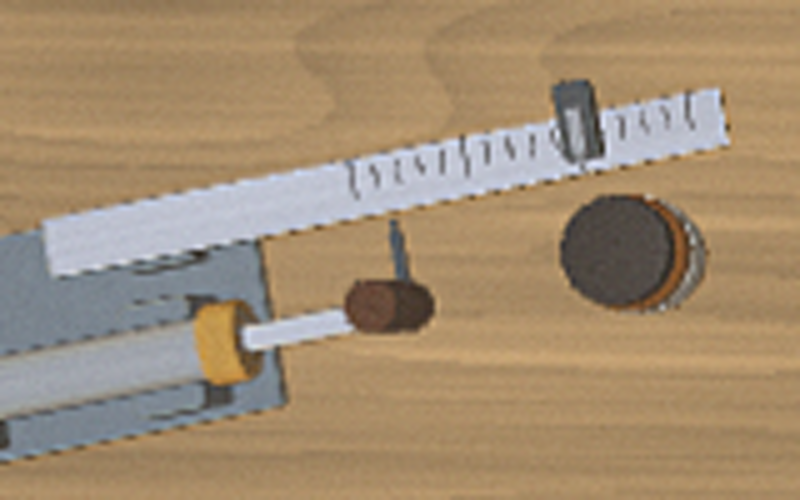

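The zoomed crop shows the handle top at zoom (372,306), pointer tip (394,222), mark fingertip about (584,168), jar cap centre (616,250), and the rule edges running (45,222)→(720,90) and (52,277)→(730,143).

```bash
cat > z.py <<'E'
from h import *
def zp(x,y,z): return plane('top',130+(x+.5)/5-.5,165+(y+.5)/5-.5,z)
h=zp(372,306,.108);p=zp(394,222,.054);m=zp(584,168,.054);j=zp(616,250,.1)
a,b=zp(45,222,.034),zp(720,90,.034);c,d=zp(52,277,.034),zp(730,143,.034)
x=(b-a)/np.linalg.norm(b-a);x2=(d-c)/np.linalg.norm(d-c);x=(x+x2);x/=np.linalg.norm(x);y=np.array([-x[1],x[0],0])
print('dir',x,np.degrees(np.arctan2(x[1],x[0])))
for n,P in dict(h=h,p=p,m=m,j=j).items(): print(n,P.round(4),'from handle',((P-h)@x).round(4),((P-h)@y).round(4))
for n,P in dict(rule_up=a,rule_low=c,up2=b,low2=d).items(): print(n,((P-h)@y).round(4),((P-h)@x).round(4))
print('pull',(m-p)@x)
im=cv2.imread('pics/top0.png')
# cork: texture contrast vs. wood -> contour
hsv=cv2.cvtColor(im,cv2.COLOR_BGR2HSV).astype(int)
r=im[240:305,375:445].astype(int)
print(im[271,400:420].tolist()[:4], im[300,400:404].tolist())
print(im[271,380:440,0].tolist());print(im[240:302,410,0].tolist())
E
python3 z.py
```

```text
dir [ 0.21083529 -0.9775216   0.        ] -77.82869331046929
h [0.52   0.1776 0.108 ] from handle 0.0 0.0
p [0.556  0.1863 0.054 ] from handle -0.0009 0.0371
m [0.5805 0.1059 0.054 ] from handle 0.0828 0.044
j [0.544 0.083 0.1  ] from handle 0.0975 0.0035
rule_up 0.0689 -0.155
rule_low 0.0446 -0.1559
up2 0.0688 0.1445
low2 0.0447 0.1444
pull 0.08372794799443983
[[82, 111, 147], [87, 116, 148], [86, 120, 150], [85, 121, 153]] [[85, 120, 146], [89, 123, 150], [85, 122, 148], [89, 123, 148]]
[99, 98, 99, 98, 96, 98, 100, 83, 77, 91, 92, 91, 94, 99, 90, 87, 83, 101, 99, 90, 82, 87, 86, 85, 87, 92, 105, 102, 99, 99, 99, 98, 97, 104, 103, 93, 82, 90, 88, 95, 91, 86, 89, 93, 96, 101, 100, 96, 95, 91, 89, 90, 91, 96, 102, 102, 98, 98, 96, 102]
[108, 108, 100, 101, 99, 102, 97, 100, 94, 91, 100, 80, 86, 87, 98, 95, 84, 79, 72, 71, 75, 94, 94, 88, 85, 84, 87, 82, 88, 101, 107, 99, 95, 93, 91, 93, 104, 94, 89, 85, 88, 78, 67, 76, 86, 96, 98, 93, 90, 86, 87, 101, 93, 85, 97, 96, 85, 91, 96, 95, 93, 94]
```

Request:
{"op": "play_rows", "data": {
  "commands": [
    {"travel":[0.54,0.79,0],"twist":-0.172,"grip":85},
    {"travel":[0.54,0.79,0],"twist":-0.172,"grip":85},
    {"travel":[0.54,0.79,0],"twist":-0.172,"grip":85},
    {"travel":[0.54,0.79,0],"twist":-0.172,"grip":85},
    {"travel":[0.54,0.79,0],"twist":-0.172,"grip":85},
    {"travel":[0.54,0.79,0],"twist":-0.172,"grip":85},
    {"travel":[0.54,0.79,0],"twist":-0.172,"grip":85},
    {"travel":[0.54,0.79,0],"twist":-0.172,"grip":85},
    {"travel":[0.54,0.79,0],"twist":-0.172,"grip":85},
    {"travel":[0.54,0.79,0],"twist":-0.172,"grip":85}
  ],
  "grip_force": 50
}}

```text
clock: 0.93
position: [0.2991, -0.2737, 0.2562]
ee_rot: [0.994, 0.106, -0.0, -0.0]
contact_force: [-0.5, -0.4, 0.5]
grip_width: 0.995
```

Request:
{"op": "play_rows", "data": {
  "commands": [
    {"travel":[0.54,0.79,0],"twist":0,"grip":85},
    {"travel":[0.54,0.79,0],"twist":0,"grip":85},
    {"travel":[0.54,0.79,0],"twist":0,"grip":85},
    {"travel":[0.54,0.79,0],"twist":0,"grip":85},
    {"travel":[0.54,0.79,0],"twist":0,"grip":85},
    {"travel":[0.54,0.79,0],"twist":0,"grip":85},
    {"travel":[0.54,0.79,0],"twist":0,"grip":85},
    {"travel":[0.54,0.79,0],"twist":0,"grip":85},
    {"travel":[0.54,0.79,0],"twist":0,"grip":85},
    {"travel":[0.54,0.79,0],"twist":0,"grip":85}
  ]
}}

```text
clock: 1.77
position: [0.4342, -0.0762, 0.2561]
ee_rot: [0.994, 0.107, -0.0, -0.0]
contact_force: [0.6, -0.7, -0.3]
grip_width: 0.99
```

Request:
{"op": "play_rows", "data": {
  "commands": [
    {"travel":[0.54,0.79,0],"twist":0,"grip":85},
    {"travel":[0.54,0.79,0],"twist":0,"grip":85},
    {"travel":[0.54,0.79,0],"twist":0,"grip":85},
    {"travel":[0.54,0.79,0],"twist":0,"grip":85},
    {"travel":[0.54,0.79,0],"twist":0,"grip":85},
    {"travel":[0.54,0.79,0],"twist":0,"grip":85},
    {"travel":[0.54,0.79,0],"twist":0,"grip":85},
    {"travel":[0.54,0.79,0],"twist":0,"grip":85},
    {"travel":[0,0,0],"twist":0,"grip":85},
    {"travel":[0,0,0],"twist":0,"grip":85}
  ]
}}

```text
clock: 2.6
position: [0.5419, 0.0814, 0.2555]
ee_rot: [0.994, 0.107, -0.001, 0.0]
contact_force: [-0.4, -0.8, 0.1]
grip_width: 0.996
```

Request:
{"op": "play_rows", "data": {
  "commands": [
    {"travel":[0.08,0.06,-0.5],"twist":0,"grip":85},
    {"travel":[0,0,-0.8],"twist":0,"grip":85},
    {"travel":[0,0,-0.9],"twist":0,"grip":85},
    {"travel":[0,0,-0.9],"twist":0,"grip":85},
    {"travel":[0,0,-0.9],"twist":0,"grip":85},
    {"travel":[0,0,-0.9],"twist":0,"grip":85},
    {"travel":[0,0,-0.8],"twist":0,"grip":85},
    {"travel":[0,0,-0.8],"twist":0,"grip":85},
    {"travel":[0,0,-0.6],"twist":0,"grip":85},
    {"travel":[0,0,0],"twist":0,"grip":85}
  ]
}}

```text
clock: 3.43
position: [0.5415, 0.081, 0.0761]
ee_rot: [0.994, 0.106, -0.002, 0.0]
contact_force: [-0.9, -1.2, 0.2]
grip_width: 0.997
```

Request:
{"op": "play_rows", "data": {
  "commands": [
    {"travel":[0,0,0],"twist":0,"grip":70},
    {"travel":[0,0,0],"twist":0,"grip":60},
    {"travel":[0,0,0],"twist":0,"grip":50},
    {"travel":[0,0,0],"twist":0,"grip":40},
    {"travel":[0,0,0],"twist":0,"grip":40},
    {"travel":[0,0,0],"twist":0,"grip":40},
    {"travel":[0,0,0],"twist":0,"grip":40},
    {"travel":[0,0,0],"twist":0,"grip":40}
  ]
}}

```text
clock: 4.1
position: [0.5449, 0.0823, 0.0805]
ee_rot: [0.994, 0.107, 0.001, -0.0]
contact_force: [-1.2, 0.5, 9.2]
grip_width: 0.562
```

```bash
python3 - <<'E'
from h import *
im=save('side','s1.png'); cv2.imwrite('pics/s1c.png',cv2.resize(im[120:320,200:440,::-1],None,fx=2.5,fy=2.5))
s=get_state(); print(s['position'],s['grip_width'],s['contact_force'])
E
```

```text
[0.54486199 0.08225231 0.08050377] 0.5573096613678069 [-1.0115015  -0.02120733  9.33481576]
```

View pics/s1c.png

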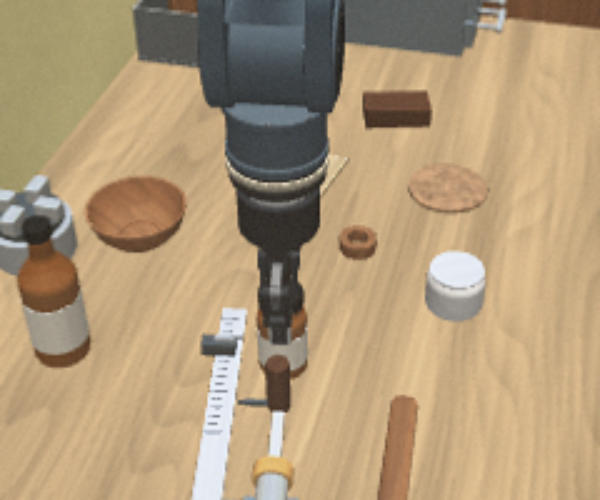

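The jar is between the jaws, opening about 48 mm. Now lift it and carry it over.

Request:
{"op": "play_rows", "data": {
  "commands": [
    {"travel":[0,0,0.3],"twist":0,"grip":40},
    {"travel":[0,0,0.5],"twist":0,"grip":40},
    {"travel":[0,0,0.8],"twist":0,"grip":40},
    {"travel":[0,0,0.8],"twist":0,"grip":40},
    {"travel":[0,0,0.8],"twist":0,"grip":40},
    {"travel":[0,0,0.8],"twist":0,"grip":40},
    {"travel":[0,0,0.5],"twist":0,"grip":40},
    {"travel":[0,0,0.3],"twist":0,"grip":40},
    {"travel":[0,0,0],"twist":0,"grip":40},
    {"travel":[0,0,0],"twist":0,"grip":40}
  ],
  "grip_force": 60
}}

```text
clock: 4.98
position: [0.5438, 0.0821, 0.1988]
ee_rot: [0.994, 0.107, 0.0, -0.0]
contact_force: [-0.3, 0.3, -2.9]
grip_width: 0.559
```

Request:
{"op": "play_rows", "data": {
  "commands": [
    {"travel":[-0.1,-0.3,0],"twist":0,"grip":40},
    {"travel":[-0.2,-0.6,0],"twist":0,"grip":40},
    {"travel":[-0.25,-0.7,0],"twist":0,"grip":40},
    {"travel":[-0.25,-0.7,0],"twist":0,"grip":40},
    {"travel":[-0.25,-0.7,0],"twist":0,"grip":40},
    {"travel":[-0.25,-0.7,0],"twist":0,"grip":40},
    {"travel":[-0.25,-0.7,0],"twist":0,"grip":40},
    {"travel":[-0.25,-0.7,0],"twist":0,"grip":40},
    {"travel":[-0.25,-0.7,0],"twist":0,"grip":40},
    {"travel":[-0.25,-0.7,0],"twist":0,"grip":40}
  ]
}}

```text
clock: 5.82
position: [0.485, -0.0815, 0.1979]
ee_rot: [0.994, 0.107, -0.001, -0.0]
contact_force: [-0.4, 0.7, -2.3]
grip_width: 0.554
```

Request:
{"op": "play_rows", "data": {
  "commands": [
    {"travel":[-0.25,-0.7,0],"twist":0,"grip":40},
    {"travel":[-0.25,-0.7,0],"twist":0,"grip":40},
    {"travel":[-0.25,-0.7,0],"twist":0,"grip":40},
    {"travel":[-0.25,-0.7,0],"twist":0,"grip":40},
    {"travel":[-0.25,-0.7,0],"twist":0,"grip":40},
    {"travel":[-0.25,-0.7,0],"twist":0,"grip":40},
    {"travel":[-0.25,-0.7,0],"twist":0,"grip":40},
    {"travel":[-0.25,-0.7,0],"twist":0,"grip":40},
    {"travel":[-0.25,-0.7,0],"twist":0,"grip":40},
    {"travel":[-0.1,-0.3,0],"twist":0,"grip":40}
  ]
}}

```text
clock: 6.65
position: [0.426, -0.247, 0.1979]
ee_rot: [0.994, 0.106, -0.001, -0.0]
contact_force: [-0.1, 0.3, -3.2]
grip_width: 0.555
```

Request:
{"op": "play_rows", "data": {
  "commands": [
    {"travel":[-0.05,-0.2,0],"twist":0,"grip":40},
    {"travel":[0,0,0],"twist":0,"grip":40},
    {"travel":[0,0,0],"twist":0,"grip":40},
    {"travel":[0,0,0],"twist":0,"grip":40}
  ]
}}

```text
clock: 6.98
position: [0.4265, -0.2497, 0.1986]
ee_rot: [0.994, 0.107, -0.0, -0.0]
contact_force: [0.0, 0.4, -2.3]
grip_width: 0.55
```

```bash
python3 - <<'E'
from h import *
im=save('side','s2.png'); cv2.imwrite('pics/s2c.png',cv2.resize(im[80:280,240:480,::-1],None,fx=3,fy=3))
s=get_state(); print(s['position'],s['grip_width'],s['contact_force'])
E
```

```text
[ 0.42652505 -0.24971362  0.19873173] 0.5509045174811463 [-0.08662465 -0.42102809 -2.59595447]
```

View pics/s2c.png

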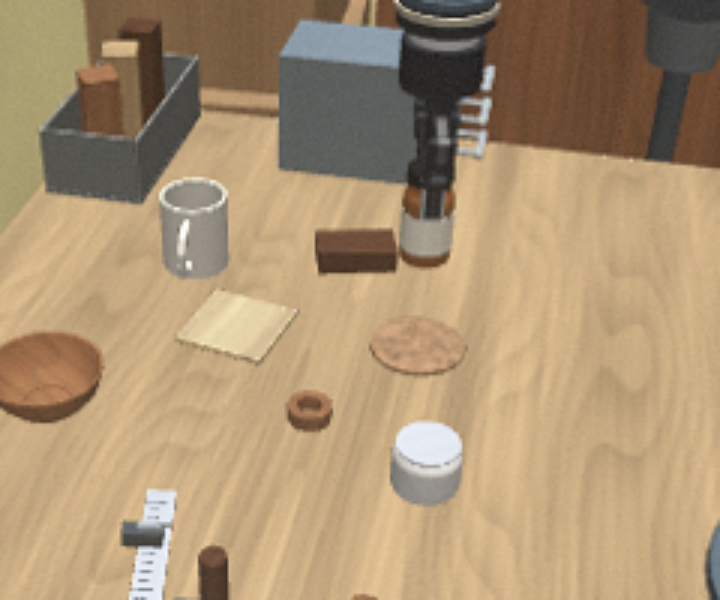

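The jar is held upright and clear, foot at about zoom (426,265). The coaster ellipse is centred at about zoom (418,344) in this side crop; I'll cross-check that against the top estimate.

```bash
python3 - <<'E'
from h import *
f=lambda x,y:(240+(x+.5)/3-.5,80+(y+.5)/3-.5)
print('coaster side',plane('side',*f(418,343),.006), 'top', plane('top',409.5,271,.006))
l,r=plane('side',*f(370,345),.006),plane('side',*f(466,345),.006); print('mid',(l+r)/2,np.linalg.norm(l-r))
n,fa=plane('side',*f(418,373.5),.004),plane('side',*f(418,316),.006); print('nearfar',(n+fa)/2,np.linalg.norm(n-fa))
# expected jar bottom for z=.118
print('jar foot expected px', (proj('side',[[.4265,-.2497,.118]])-[240,80])*3)
t=capture('top'); cv2.imwrite('pics/t2c.png',cv2.resize(t[200:320,330:490,::-1],None,fx=4,fy=4))
E
```

```text
coaster side [ 0.42402673 -0.25258798  0.006     ] top [ 0.42481878 -0.25761261  0.006     ]
mid [ 0.42349997 -0.24911013  0.006     ] 0.10058622344694905
nearfar [ 0.42391624 -0.25240714  0.005     ] 0.09859271716802609
jar foot expected px [[422.71419207 252.95425583]]
```

Request:
{"op": "play_rows", "data": {
  "commands": [
    {"travel":[-0.08,-0.2,-0.3],"twist":0,"grip":40},
    {"travel":[0,0,-0.7],"twist":0,"grip":40},
    {"travel":[0,0,-0.9],"twist":0,"grip":40},
    {"travel":[0,0,-0.9],"twist":0,"grip":40},
    {"travel":[0,0,-0.7],"twist":0,"grip":40},
    {"travel":[0,0,-0.5],"twist":0,"grip":40},
    {"travel":[0,0,-0.3],"twist":0,"grip":40},
    {"travel":[0,0,0],"twist":0,"grip":40},
    {"travel":[0,0,0],"twist":0,"grip":40}
  ]
}}

```text
clock: 7.83
position: [0.4243, -0.2554, 0.0914]
ee_rot: [0.994, 0.107, -0.0, -0.0]
contact_force: [0.6, 0.7, -1.4]
grip_width: 0.553
```

Request:
{"op": "play_rows", "data": {
  "commands": [
    {"travel":[0,0,-0.08],"twist":0,"grip":40},
    {"travel":[0,0,-0.08],"twist":0,"grip":40},
    {"travel":[0,0,0],"twist":0,"grip":40},
    {"travel":[0,0,0],"twist":0,"grip":40}
  ]
}}

```text
clock: 8.17
position: [0.4244, -0.2555, 0.0876]
ee_rot: [0.994, 0.107, 0.0, 0.0]
contact_force: [0.8, 0.3, -2.6]
grip_width: 0.554
```

Request:
{"op": "play_rows", "data": {
  "commands": [
    {"travel":[0,0,-0.04],"twist":0,"grip":40},
    {"travel":[0,0,0],"twist":0,"grip":40},
    {"travel":[0,0,0],"twist":0,"grip":40}
  ]
}}

```text
clock: 8.42
position: [0.4246, -0.2555, 0.0867]
ee_rot: [0.994, 0.107, 0.0, 0.0]
contact_force: [-1.1, 1.4, 4.5]
grip_width: 0.557
```

The foot is in contact with the coaster (about 7 N load change). Release, then rise.

Request:
{"op": "play_rows", "data": {
  "commands": [
    {"travel":[0,0,0],"twist":0,"grip":50},
    {"travel":[0,0,0],"twist":0,"grip":55},
    {"travel":[0,0,0],"twist":0,"grip":65},
    {"travel":[0,0,0],"twist":0,"grip":80},
    {"travel":[0,0,0],"twist":0,"grip":85},
    {"travel":[0,0,0],"twist":0,"grip":85},
    {"travel":[0,0,0],"twist":0,"grip":85},
    {"travel":[0,0,0],"twist":0,"grip":85}
  ]
}}

```text
clock: 9.08
position: [0.4243, -0.2554, 0.0863]
ee_rot: [0.994, 0.107, 0.0, -0.0]
contact_force: [0.1, 0.9, 0.7]
grip_width: 0.997
```

Request:
{"op": "play_rows", "data": {
  "commands": [
    {"travel":[0,0,0.3],"twist":0,"grip":85},
    {"travel":[0,0,0.7],"twist":0,"grip":85},
    {"travel":[0,0,0.9],"twist":0,"grip":85},
    {"travel":[0,0,0.9],"twist":0,"grip":85},
    {"travel":[0,0,0.9],"twist":0,"grip":85},
    {"travel":[0,0,0.9],"twist":0,"grip":85},
    {"travel":[0,0,0.2],"twist":0,"grip":85}
  ]
}}

```text
clock: 9.67
position: [0.4254, -0.256, 0.2103]
ee_rot: [0.994, 0.107, 0.002, 0.001]
contact_force: [1.1, -0.3, 1.7]
grip_width: 0.995
```

Request:
{"op": "play_rows", "data": {
  "commands": [
    {"travel":[0.2,0.8,0],"twist":0,"grip":85},
    {"travel":[0.2,0.9,0],"twist":0,"grip":85},
    {"travel":[0.2,0.9,0],"twist":0,"grip":85},
    {"travel":[0.2,0.9,0],"twist":0,"grip":85},
    {"travel":[0.2,0.9,0],"twist":0,"grip":80},
    {"travel":[0.2,0.9,0],"twist":0,"grip":70},
    {"travel":[0.2,0.9,0],"twist":0,"grip":60},
    {"travel":[0.2,0.9,0],"twist":0,"grip":60},
    {"travel":[0.2,0.9,0],"twist":0,"grip":60},
    {"travel":[0.2,0.9,0],"twist":0,"grip":60}
  ]
}}

```text
clock: 10.5
position: [0.4743, -0.0317, 0.2065]
ee_rot: [0.994, 0.107, 0.0, 0.0]
contact_force: [0.3, -0.9, -0.4]
grip_width: 0.701
```

```bash
python3 - <<'E'
from h import *
a=capture('side')[100:220,330:430,::-1]; b=capture('top')[220:310,360:460,::-1]
f=lambda i:cv2.resize(i,(400,int(i.shape[0]*400/i.shape[1])),interpolation=cv2.INTER_CUBIC)
a,b=f(a),f(b); b=cv2.copyMakeBorder(b,0,a.shape[0]-b.shape[0],0,0,0)
cv2.imwrite('pics/j3.png',np.hstack([a,b])); print(get_state()['position'])
E
```

```text
[ 0.47463133 -0.0305023   0.20636662]
```

View pics/j3.png

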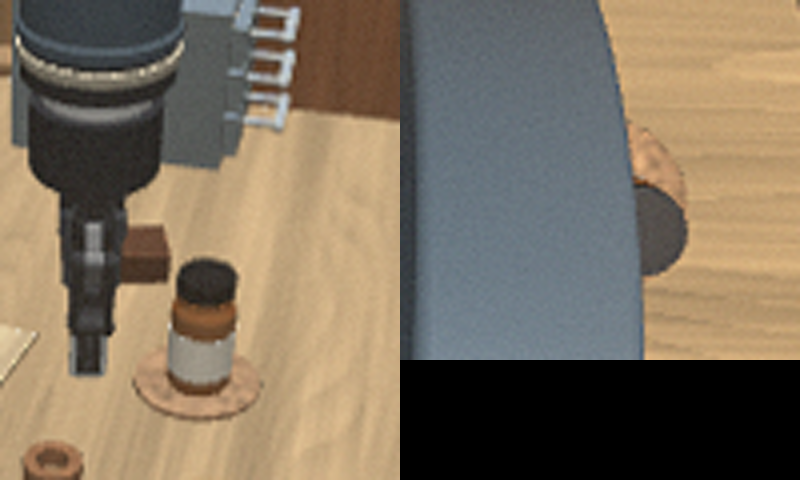

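The jar stands upright at the middle of the coaster (left panel, foot at (201,385) on an ellipse centred at about (198,383)). On to the handle.

Request:
{"op": "play_rows", "data": {
  "commands": [
    {"travel":[0.18,0.9,0],"twist":0,"grip":60},
    {"travel":[0.18,0.9,0],"twist":0,"grip":60},
    {"travel":[0.18,0.9,0],"twist":0,"grip":60},
    {"travel":[0.18,0.9,0],"twist":0,"grip":60},
    {"travel":[0.18,0.9,0],"twist":0,"grip":60},
    {"travel":[0.18,0.9,0],"twist":0,"grip":60},
    {"travel":[0.18,0.9,0],"twist":0,"grip":60},
    {"travel":[0.18,0.9,0],"twist":0,"grip":60},
    {"travel":[0.18,0.7,0],"twist":0,"grip":60},
    {"travel":[0.18,0.4,0],"twist":0,"grip":60}
  ]
}}

```text
clock: 11.43
position: [0.5271, 0.146, 0.2062]
ee_rot: [0.992, 0.129, -0.002, -0.012]
contact_force: [0.3, -0.6, -0.7]
grip_width: 0.701
```

Request:
{"op": "play_rows", "data": {
  "commands": [
    {"travel":[0,0,0],"twist":0,"grip":60},
    {"travel":[0,0,0],"twist":0,"grip":60}
  ]
}}

```text
clock: 11.6
position: [0.5266, 0.145, 0.2061]
ee_rot: [0.992, 0.128, -0.002, -0.012]
contact_force: [0.4, 0.0, -0.1]
grip_width: 0.703
```

```bash
python3 - <<'E'
from h import *
s=get_state(); print(s['q'].round(3),s['position'],R.from_quat(s['ee_rot']).as_matrix().round(3),s['joint_efforts'].round(1))
E
```

```text
[ 0.256  0.322 -0.017  1.232  0.024  3.14 ] [0.52659759 0.14503098 0.20609389] [[ 0.967  0.254 -0.007]
 [ 0.254 -0.967  0.023]
 [-0.001 -0.024 -1.   ]] [  0.9 -76.8  49.   -0.1   0.2  -0. ]
```

Joint 6 hit its 3.14 limit at this yaw. A post can be gripped in any direction, so I'll turn positive to back away from the limit.

Request:
{"op": "play_rows", "data": {
  "commands": [
    {"travel":[0,0,0],"twist":0.5,"grip":60},
    {"travel":[0,0,0],"twist":0.7,"grip":60},
    {"travel":[0,0,0],"twist":0.7,"grip":60},
    {"travel":[0,0,0],"twist":0.7,"grip":60},
    {"travel":[0,0,0],"twist":0.4,"grip":60},
    {"travel":[0,0,0],"twist":0,"grip":60},
    {"travel":[0,0,0],"twist":0,"grip":60}
  ]
}}

```text
clock: 12.18
position: [0.5263, 0.1449, 0.2064]
ee_rot: [0.973, 0.231, -0.003, -0.012]
contact_force: [0.0, -0.9, 0.8]
grip_width: 0.704
```

```bash
python3 - <<'E'
from h import *
s=get_state(); print(s['q'].round(3),s['position'],R.from_quat(s['ee_rot']).as_matrix().round(3))
E
```

```text
[ 0.256  0.325 -0.012  1.239  0.024  2.932] [0.52630396 0.14494642 0.20642518] [[ 0.894  0.449 -0.011]
 [ 0.449 -0.893  0.022]
 [-0.    -0.024 -1.   ]]
```

Request:
{"op": "play_rows", "data": {
  "commands": [
    {"travel":[-0.05,0.26,0],"twist":0,"grip":60},
    {"travel":[-0.1,0.4,0],"twist":0,"grip":60},
    {"travel":[-0.1,0.4,0],"twist":0,"grip":60},
    {"travel":[0,0.25,0],"twist":0,"grip":60},
    {"travel":[0,0,0],"twist":0,"grip":60},
    {"travel":[0,0,0],"twist":0,"grip":60}
  ]
}}

```text
clock: 12.68
position: [0.52, 0.179, 0.2063]
ee_rot: [0.973, 0.232, -0.003, -0.012]
contact_force: [-0.3, -0.5, 0.1]
grip_width: 0.702
```

```bash
python3 - <<'E'
from h import *
im=capture('side'); cv2.imwrite('pics/s4.png',cv2.resize(im[200:340,250:370,::-1],None,fx=4,fy=4,interpolation=cv2.INTER_CUBIC))
s=get_state(); print(s['q'].round(3),s['position'],s['ee_rot'].round(3))
# handle top as seen by the side camera vs the top-view estimate
print((proj('side',[[.52,.1776,.108],[.52,.1776,.084],[.556,.1863,.054],[.5805,.1059,.054]])-[250,200])*4)
E
```

```text
[ 3.180e-01  3.320e-01 -2.000e-03  1.240e+00  2.400e-02  2.992e+00] [0.52012874 0.17858067 0.20623903] [ 0.973  0.232 -0.003 -0.012]
[[243.97188434 252.15279121]
 [245.06381786 281.60172529]
 [182.43337012 316.19989042]
 [184.520528   212.60060287]]
```

View pics/s4.png

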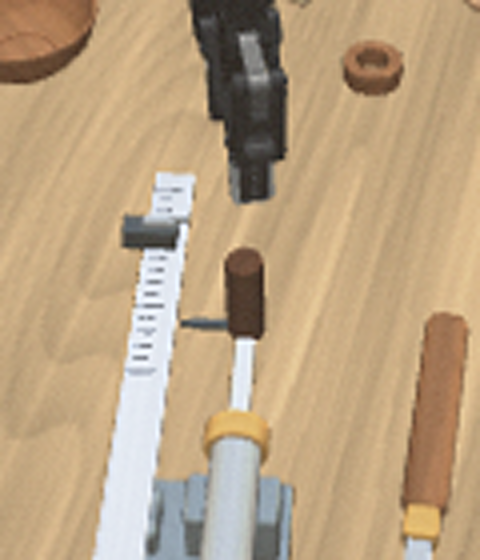

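In the side view the handle top is at (243,255), predicted (244,252). The pointer tip at (182,323) and mark tip at about (187,222) shift by similar amounts, so the estimated pull of about 84 mm stands. Descend and grip.

Request:
{"op": "play_rows", "data": {
  "commands": [
    {"travel":[0,-0.04,-0.4],"twist":0,"grip":60},
    {"travel":[0,0,-0.7],"twist":0,"grip":60},
    {"travel":[0,0,-0.8],"twist":0,"grip":60},
    {"travel":[0,0,-0.8],"twist":0,"grip":60},
    {"travel":[0,0,-0.7],"twist":0,"grip":60},
    {"travel":[0,0,-0.6],"twist":0,"grip":60},
    {"travel":[0,0,-0.4],"twist":0,"grip":60},
    {"travel":[0,0,-0.1],"twist":0,"grip":60},
    {"travel":[0,0,0],"twist":0,"grip":60},
    {"travel":[0,0,0],"twist":0,"grip":60}
  ]
}}

```text
clock: 13.57
position: [0.5205, 0.1773, 0.0943]
ee_rot: [0.973, 0.231, -0.003, -0.012]
contact_force: [-1.1, 0.4, 0.4]
grip_width: 0.703
```

Request:
{"op": "play_rows", "data": {
  "commands": [
    {"travel":[0,0,0],"twist":0,"grip":45},
    {"travel":[0,0,0],"twist":0,"grip":35},
    {"travel":[0,0,0],"twist":0,"grip":25},
    {"travel":[0,0,0],"twist":0,"grip":12},
    {"travel":[0,0,0],"twist":0,"grip":12},
    {"travel":[0,0,0],"twist":0,"grip":12},
    {"travel":[0,0,0],"twist":0,"grip":12},
    {"travel":[0,0,0],"twist":0,"grip":12}
  ],
  "grip_force": 70
}}

```text
clock: 14.23
position: [0.5203, 0.1777, 0.0946]
ee_rot: [0.973, 0.232, -0.002, -0.012]
contact_force: [-4.3, 2.4, 8.6]
grip_width: 0.239
```

Request:
{"op": "play_rows", "data": {
  "commands": [
    {"travel":[0.03,-0.15,0],"twist":0,"grip":12},
    {"travel":[0.06,-0.29,0],"twist":0,"grip":12},
    {"travel":[0.06,-0.29,0],"twist":0,"grip":12},
    {"travel":[0.06,-0.29,0],"twist":0,"grip":12},
    {"travel":[0.07,-0.29,0],"twist":0,"grip":12},
    {"travel":[0.06,-0.29,0],"twist":0,"grip":12},
    {"travel":[0.06,-0.29,0],"twist":0,"grip":12},
    {"travel":[0.06,-0.29,0],"twist":0,"grip":12},
    {"travel":[0.07,-0.29,0],"twist":0,"grip":12},
    {"travel":[0.06,-0.29,0],"twist":0,"grip":12}
  ]
}}

```text
clock: 15.07
position: [0.5351, 0.1089, 0.0946]
ee_rot: [0.973, 0.232, -0.002, -0.013]
contact_force: [-5.2, 9.8, 8.2]
grip_width: 0.243
```

Request:
{"op": "play_rows", "data": {
  "commands": [
    {"travel":[0.04,-0.2,0],"twist":0,"grip":12},
    {"travel":[0,0,0],"twist":0,"grip":12},
    {"travel":[0,0,0],"twist":0,"grip":12},
    {"travel":[0,0,0],"twist":0,"grip":12}
  ]
}}

```text
clock: 15.4
position: [0.5362, 0.1041, 0.0946]
ee_rot: [0.973, 0.232, -0.002, -0.013]
contact_force: [-5.3, 8.9, 8.1]
grip_width: 0.241
```

```bash
python3 - <<'E'
from h import *
im=capture('side'); t=capture('top'); cv2.imwrite('pics/t5full.png',t[:,:,::-1])
a=cv2.resize(im[215:295,260:340,::-1],None,fx=5,fy=5,interpolation=cv2.INTER_CUBIC);b=cv2.resize(t[170:250,200:280,::-1],None,fx=5,fy=5,interpolation=cv2.INTER_CUBIC)
cv2.imwrite('pics/m5.png',np.hstack([a,b]))
s=get_state(); p=s['position'];x=np.array([.2108,-.9775,0]); print(p,(p-[.5203,.1777,0])@x,s['contact_force'],s['grip_width'])
E
```

```text
[0.53610751 0.10420263 0.09460655] 0.07517590403863877 [-5.44750837  9.58047686  8.26626178] 0.23769733694827744
```

View pics/m5.png

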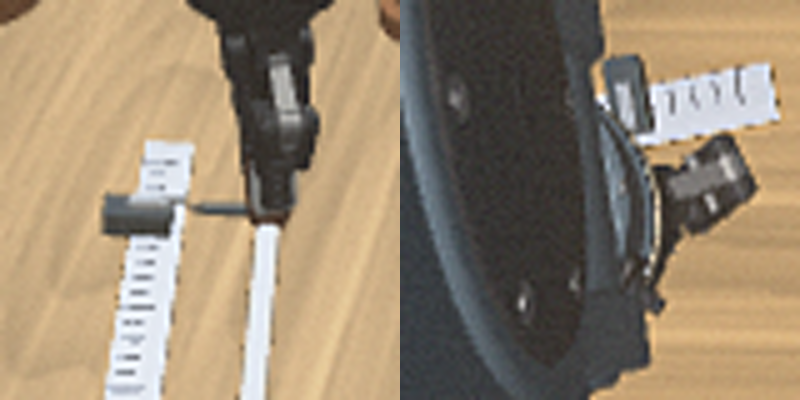

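The pointer is now only a few mm short of the mark: in the left panel its tip is at about (190,207) and the finger tip at about (186,202). A closer crop should show the remaining gap.

```bash
python3 - <<'E'
from h import *
im=capture('side'); c=im[242:272,276:321,::-1]
cv2.imwrite('pics/m6.png',cv2.resize(c,None,fx=16,fy=16,interpolation=cv2.INTER_LANCZOS4))
x=np.array([.2108,-.9775,0]);y=np.array([.9775,.2108,0]);m=np.array([.5805,.1059,.054])
q=lambda P:((proj('side',P)-[276,242]+.5)*16-.5)
print('mark',q([m,m+.005*x,m-.005*x,m+.01*y,m-.042*y]).round(0))
E
```

```text
mark [[330. 186.]
 [333. 163.]
 [326. 209.]
 [265. 184.]
 [600. 194.]]
```

View pics/m6.png

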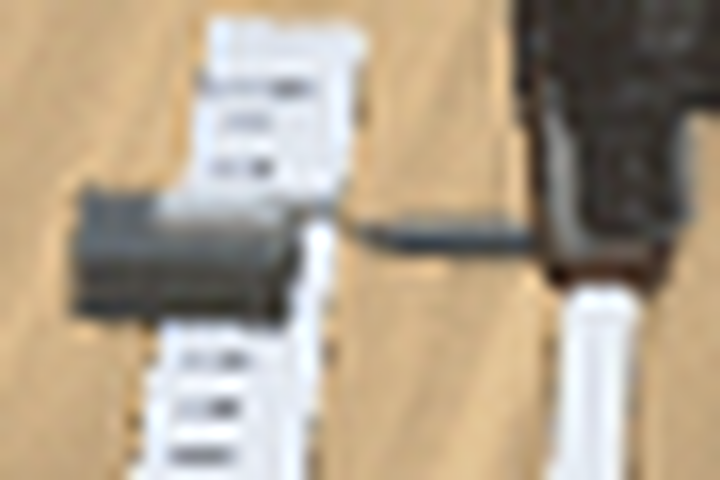

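In this crop the pointer's centre line is at row ~237 and the finger's at ~210. At 4.6 px/mm that leaves about 5.5 mm to pull, less than the 8.5 mm from the top-view estimate. The direct relative view is the better guide, so I'll pull by that and check.

Request:
{"op": "play_rows", "data": {
  "commands": [
    {"travel":[0.02,-0.1,0],"twist":0,"grip":12},
    {"travel":[0.03,-0.11,0],"twist":0,"grip":12},
    {"travel":[0,0,0],"twist":0,"grip":12},
    {"travel":[0,0,0],"twist":0,"grip":12},
    {"travel":[0,0,0],"twist":0,"grip":12},
    {"travel":[0,0,0],"twist":0,"grip":12}
  ]
}}

```text
clock: 16.05
position: [0.5372, 0.099, 0.0946]
ee_rot: [0.973, 0.232, -0.002, -0.013]
contact_force: [-6.1, 9.2, 8.0]
grip_width: 0.239
```

```bash
python3 - <<'E'
from h import *
ims=[capture('side').astype(float) for _ in range(6)]; im=np.mean(ims,0)
c=im[242:272,276:321,::-1].clip(0,255).astype(np.uint8)
cv2.imwrite('pics/m7.png',cv2.resize(c,None,fx=16,fy=16,interpolation=cv2.INTER_LANCZOS4))
s=get_state(); p=s['position'];x=np.array([.2108,-.9775,0]); print(p,(p-[.5203,.1777,0])@x,s['contact_force'],s['grip_width'])
print(im[250:262,293:312].mean(2).round(0).astype(int))
E
```

```text
[0.53725042 0.09902028 0.09460777] 0.08048257506008781 [-6.1985864   9.33137955  8.58565437] 0.23668998531325383
[[230 232 233 234 244 176 178 178 175 168 169 174 176 174 172 171  78  95
  128]
 [232 232 233 234 228 181 178 177 172 169 172 174 176 173 167 173  76  90
  128]
 [230 234 234 235 222 180 180 176 170 171 174 176 178 173 167 174  77  95
  126]
 [236 238 239 241 179 178 182 177 173 176 179 180 180 174 172 180  80  97
  128]
 [176 176 177 173 167 165 127 124 119 122 123 123 123 119 122 125  78  83
  128]
 [158 108 144 144 139 128  70  67  77  78  84  85  86  86  89  89  67  68
  129]
 [120 128 237 238 139 179 167 162 111 110 112 112  93  85  86  87  80  53
   85]
 [106  98 242 247 182 184 173 174 169 170 173 168 162 163 164 169 187  56
   51]
 [ 79  86 241 232 187 177 169 173 174 178 176 170 167 172 172 180 196 142
  105]
 [ 62 135 242 231 186 170 169 173 174 176 173 165 167 171 172 186 191 179
  181]
 [ 59 192 241 197 177 168 171 171 175 176 169 164 169 170 177 190 187 176
  216]
 [ 52 192 240 172 173 169 172 173 175 175 164 166 171 171 183 190 186 166
  229]]
```

View pics/m7.png

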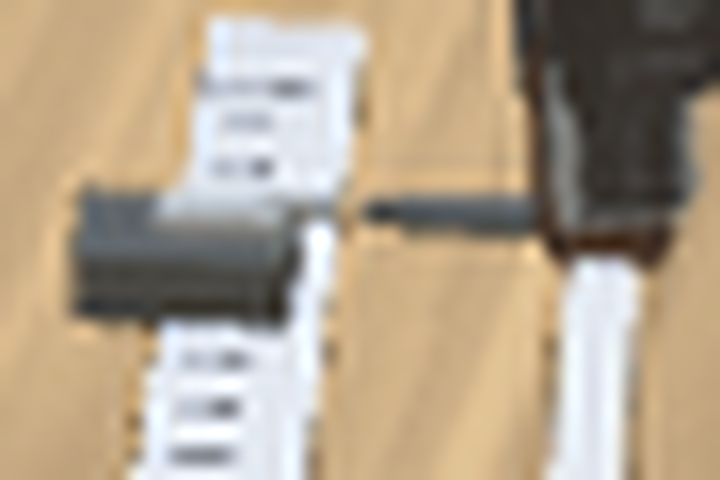

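The pointer and mark finger now lie on the same line: finger rows 254–255, pointer tip rows 254–255, less than 1 mm apart. Both are at the same height, so there is no parallax. Hold briefly, check the jar, and hand in.

Request:
{"op": "play_rows", "data": {
  "commands": [
    {"travel":[0,0,0],"twist":0,"grip":12},
    {"travel":[0,0,0],"twist":0,"grip":12},
    {"travel":[0,0,0],"twist":0,"grip":12},
    {"travel":[0,0,0],"twist":0,"grip":12},
    {"travel":[0,0,0],"twist":0,"grip":12},
    {"travel":[0,0,0],"twist":0,"grip":12}
  ]
}}

```text
clock: 16.85
position: [0.5373, 0.099, 0.0946]
ee_rot: [0.973, 0.232, -0.002, -0.013]
contact_force: [-6.0, 9.3, 9.6]
grip_width: 0.24
```

```bash
python3 - <<'E'
from h import *
im=capture('side'); cv2.imwrite('pics/f8.png',im[:,:,::-1])
s=get_state(); print(s['clock'],s['position'],s['contact_force'],s['grip_width'],abs(s['qd']).max())
E
```

```text
16.9 [0.53718986 0.09897525 0.09456689] [-5.79146629  9.68004192  9.49760854] 0.2376851781838712 0.0020630355097480237
```

View pics/f8.png

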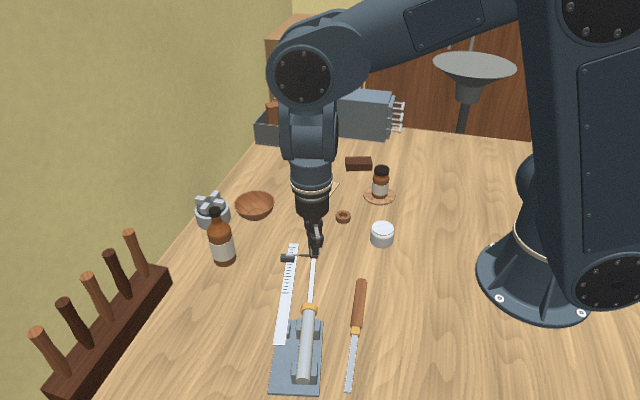

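The jar stands upright on the coaster at (380,190), and the bystanders in view look unmoved. The rod is held at the mark with the arm at rest.

```bash
python3 -c "
from workcell import *
print(hand_in())"
```

```text
the job is handed in; nothing more can be done
None
```

I stood the jar upright on the round cork coaster and let go of it. I then pulled the gauge's rod out about 80 mm by its handle, and handed in at 16.9 s with the gripper still holding it at the mark. The hand-in reports no verdict.

**Last checks**
- **Jar:** in the side view it stands upright in the middle of the coaster.
- **Pointer:** it is level with the mark finger to within about 1 mm in the side image.
- **Hold:** the gripper has the post at about 20 mm opening with a 70 N grip setting. The pull on the wrist is about 11 N and the arm is at rest.
- **Bystanders:** those in the side view look where they were. The mug is behind the arm in that last picture; nothing touched it.

**What disagreed**
- **Pull distance:** the top view gave 84 mm to the mark, against about 80 mm of actual tool travel. The rod probably shifted 2–3 mm when the jaws closed on it. I set the final position from the side view of pointer and finger together.
- **Joint limit:** on the way to the handle, joint 6 reached the end of its range. I gripped the post with the tool turned about 14 degrees and tilted about 1.4 degrees, which did no harm to the hold.

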